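Open the screw jar in the jar block and hold its cap

TASK

One glass jar of screws has been left out on the shelf: stand it upright, fully home, in the one empty pocket of the plywood jar block, with its cap still screwed on tight. Then, with the pocket keeping the jar from turning, unscrew its cap (anticlockwise seen from above) until the threads let go, and lift it straight up until its rim is about a finger's breadth above the jar's mouth, no farther, while the jar stays down in its pocket. Finish there, still holding the cap level over the mouth in the gripper: do not put it down or let go, and leave the other jars, the tape dispenser, the tape rolls and the pen pot where they are.

Things in the scene. Friction and masses are not known exactly. Their poses are not given: they have to be found in the camera images.
- jar_mid (a point): The jar to be opened, alone on the bare shelf: clear square glass jar of screws, round neck, white metal cap. Body 62 x 62 mm in plan (sides along this point's x and y), 78 mm high; neck 46 mm across; mouth 104 mm and top of the closed cap 111 mm above its foot. 0.27 to 0.45 kg with cap. This point is on its axis, half-way up the body, 39 mm above its foot; z is up.
- jar_mouth (a point): Centre of the rim of that jar's mouth, 104 mm above its foot and 65 mm above jar_mid; z is up the jar's axis.
- cap_mid (a point): That jar's cap: white lacquered metal, round, 61 mm across, 20 mm high, 30 g. This point is on its axis, half-way up, 10 mm above its lower edge. While closed it lies 101 mm above the jar's foot (62 mm above jar_mid) and the cap's lower edge is 13 mm below the jar's mouth. z is up.
- cap_foot (a point): Centre of the cap's lower edge. Right-hand lug cap, three lugs under three short threads: tight, it takes about 0.5 N m to turn, then less. Turning, it rises 2 mm; the threads let go after 56 degrees anticlockwise, and it lifts straight off from 56 to 103 degrees round from tight (75 is a good aim); beyond that the lugs catch the next threads. Before 56 degrees, lifting the cap lifts the jar.
- block: Plywood jar block, fixed to the shelf, 190 x 190 mm along its x and y, 52 mm high; origin at the centre of its underside. Four square pockets in a 2 x 2 pattern, centres 92 mm apart, each 66 x 66 mm with sides along the block's x and y, 40 mm deep, 3 mm bevel at the mouth; floors 12 mm above the shelf. Three hold jars, one is empty. A jar has 2 mm play each side and cannot turn there.
- pocket0 (a point): Centre of the floor of one of the block's four pockets (40 mm below the block's top), -46 mm in x and -46 mm in y from the block's centre in the block's frame, axes along the block's. Any one of the four may be the empty one.
- pocket1 (a point): Centre of the floor of one of the block's four pockets (40 mm below the block's top), -46 mm in x and +46 mm in y from the block's centre in the block's frame, axes along the block's. Any one of the four may be the empty one.
- pocket2 (a point): Centre of the floor of one of the block's four pockets (40 mm below the block's top), +46 mm in x and -46 mm in y from the block's centre in the block's frame, axes along the block's. Any one of the four may be the empty one.
- pocket3 (a point): Centre of the floor of one of the block's four pockets (40 mm below the block's top), +46 mm in x and +46 mm in y from the block's centre in the block's frame, axes along the block's. Any one of the four may be the empty one.
- stock_a_mid (a point): One of the three closed jars that already fill a pocket, same shape and size as the jar to be opened, to be left alone. This point is on its axis, 55 mm above its foot; its cap's top is 123 mm above the shelf; it stands within 3 mm of the centre of its pocket.
- stock_b_mid (a point): One of the three closed jars that already fill a pocket, same shape and size as the jar to be opened, to be left alone. This point is on its axis, 55 mm above its foot; its cap's top is 123 mm above the shelf; it stands within 3 mm of the centre of its pocket.
- stock_c_mid (a point): One of the three closed jars that already fill a pocket, same shape and size as the jar to be opened, to be left alone. This point is on its axis, 55 mm above its foot; its cap's top is 123 mm above the shelf; it stands within 3 mm of the centre of its pocket.
- dispenser: Heavy black desk tape dispenser, 185 x 64 mm in plan along its x and y, 93 mm high; origin at the centre of its underside. Leave alone.
- roll_a: Brown tape roll lying flat, 104 mm across, 48 mm high; origin at the centre of its underside. Leave alone.
- roll_b: Second brown tape roll lying flat, same size; origin at the centre of its underside. Leave alone.
- pen_pot: White ceramic pen pot, 80 mm across, 98 mm high, with pens and pencils reaching 165 mm; origin at the centre of its underside. Leave alone.
There are look-alikes about, which are no part of the job. There is more than one size of the part that bears cap_mid; the job needs the middle-sized.

How it is judged:
On the way, in this order (a step that is already met when the one before it is completed fails the run):
1. the jar stands fully home in the empty pocket with its cap still screwed on (((horizontal distance between jar_mid and pocket0 below 0.006 m and z of jar_mid in the frame of pocket0 between 0.035 and 0.0425 m) or (horizontal distance between jar_mid and pocket1 below 0.006 m and z of jar_mid in the frame of pocket1 between 0.035 and 0.0425 m) or (horizontal distance between jar_mid and pocket2 below 0.006 m and z of jar_mid in the frame of pocket2 between 0.035 and 0.0425 m) or (horizontal distance between jar_mid and pocket3 below 0.006 m and z of jar_mid in the frame of pocket3 between 0.035 and 0.0425 m)) and angle between jar_mid's own z axis and vertical below 0.08 rad and z of cap_foot in the frame of jar_mouth below -0.0115 m), for 0.2 s.
2. the threads have let go and the cap rises off the jar, which stays home in its pocket (((horizontal distance between jar_mid and pocket0 below 0.006 m and z of jar_mid in the frame of pocket0 between 0.035 and 0.0425 m) or (horizontal distance between jar_mid and pocket1 below 0.006 m and z of jar_mid in the frame of pocket1 between 0.035 and 0.0425 m) or (horizontal distance between jar_mid and pocket2 below 0.006 m and z of jar_mid in the frame of pocket2 between 0.035 and 0.0425 m) or (horizontal distance between jar_mid and pocket3 below 0.006 m and z of jar_mid in the frame of pocket3 between 0.035 and 0.0425 m)) and angle between jar_mid's own z axis and vertical below 0.08 rad and z of cap_foot in the frame of jar_mouth above -0.008 m), for 0.05 s.
At the end, for the whole second after the job is handed in: Jar upright, its foot within 3.5 mm of a pocket's floor. Cap gripped by the fingers, at rest, within 0.2 rad of level and 15 mm of the jar's axis, lower edge 1 to 35 mm above the mouth; nothing but the pocket touches the jar. Other jars moved under 12 mm, other things under 15 mm (((horizontal distance between jar_mid and pocket0 below 0.006 m and z of jar_mid in the frame of pocket0 between 0.035 and 0.0425 m) or (horizontal distance between jar_mid and pocket1 below 0.006 m and z of jar_mid in the frame of pocket1 between 0.035 and 0.0425 m) or (horizontal distance between jar_mid and pocket2 below 0.006 m and z of jar_mid in the frame of pocket2 between 0.035 and 0.0425 m) or (horizontal distance between jar_mid and pocket3 below 0.006 m and z of jar_mid in the frame of pocket3 between 0.035 and 0.0425 m)) and angle between jar_mid's own z axis and vertical below 0.08 rad and z of cap_foot in the frame of jar_mouth between 0.001 and 0.035 m and horizontal distance between cap_foot and jar_mouth below 0.015 m and angle between cap_mid's own z axis and vertical below 0.2 rad and contact force between the fingers and cap above 1 N and contact force between cap and jar below 0.3 N and contact force between the arm and jar below 1 N and linear speed of cap below 0.03 m/s and distance of each of stock_a_mid, stock_b_mid, stock_c_mid from where it was at the start of the episode below 0.012 m and distance of each of dispenser, roll_a, roll_b, pen_pot from where it was at the start of the episode below 0.015 m); the arm keeps its last pose, push and grip.
It fails at once if another jar is shifted by more than 12 mm or tipped (distance of any of stock_a_mid, stock_b_mid, stock_c_mid from where it was at the start of the episode above 0.012 m or angle between any of stock_a_mid, stock_b_mid, stock_c_mid's own z axis and vertical above 0.3 rad).
It fails at once if the tape dispenser, a tape roll or the pen pot is shifted by more than 15 mm (distance of any of dispenser, roll_a, roll_b, pen_pot from where it was at the start of the episode above 0.015 m).
It fails at once if the jar is tipped over (angle between jar_mid's own z axis and vertical above 0.6 rad).
It fails at once if the cap is carried off: its lower edge more than 70 mm from the jar's mouth (distance between cap_foot and jar_mouth above 0.07 m).
It also fails if it takes over 45 s, if anything falls off the work surface, if the arm or the gripper's body presses on something with over 40 N, if the wrist force passes 120 N, or if a joint passes its speed limit or range.

ROBOT

A 6-joint arm with a two-finger parallel gripper is mounted at the origin on the work surface. World frame = base frame: x ahead of the robot, y to its left, z up, the work surface at z = 0. Lengths are in m, angles in rad, forces in N, time in s.
With the tool pointing down it reaches from about 0.35 to 0.85 m from the base axis. Payload 8.1 kg.
Tool frame: the origin (TCP) lies at the very end of the fingers, on their centre line; the grasp point (between the pads) lies 19 mm behind it; z points along the fingers, y is the direction in which the jaws open and shut (so a half turn about z gives the same grasp; the last joint's range is limited). The gripper opens to 93 mm and grips with 3 to 60 N. Pads are 15 mm wide; open, the fingers measure 128 mm over their backs; the gripper's body (75 mm by 188 mm) begins 65 mm behind the grasp point.
Start: joints at [1.223, 0.13, 1.488, -0, 1.523, -0.085], TCP at [0.156, 0.579, 0.219] pointing down, gripper open.
Joint ranges: [-2.96, 2.96], [-0.89, 2.26], [0.02, 2.5], [-1.34, 4.48], [0, 2.73], [-2.66, 2.66]. Speed limits (rad/s): [2.39, 2.39, 2.79, 3.14, 3.14, 3.14].

INTERFACE

Orientations are given as a rotation vector (axis times angle).
In Python, from plant import robot gives the robot as it stands.
- The arm moves only by the tool jog_arm, never from a script. Its argument "commands" is a list of rows, each a list of 3 entries, a list of its own where there are three numbers: the shift along the world's x, y, z scaled (see below), then the turn, a rotation vector about the world's x, y, z scaled (see below), then the closure, from -1 (fully open) to 1 (shut), so that 0 is half open. In form: [[[tx, ty, tz], [ax, ay, az], hand], ...]. A call has 1 to 10 rows; each row is the pose to reach, as a shift and turn from the pose measured when the call began, turning the shorter way round; what a row does not reach only later rows make up. The controller multiplies each number of a shift by 0.6 m and each number of a turn by 2 pi rad. A row lasts 1/8 s, in which the tool goes at most 62.5 mm and 10.7 degrees, less where a joint would pass 70% of its speed; a pose out of reach is approached as far as the arm can. A call with a number of a shift or a turn outside -1 to 1 is refused whole. A call with a gripper value outside its range is refused whole. The fingers move at their own pace and stop on an object; "newtons" is the grip in N (left out, the last holds). Time passes only in rows, so rows that repeat a pose let the fingers close. It gives the time, the measured TCP pose, the force and the opening at its end, in the units of the state.
- robot.read_state(): the state, without advancing time (a new reading comes with each control period).
- robot.read_camera(name): name is "scene" or "top" or "wrist"; returns a dict with "pixels" (384x512x3 uint8, red, green, blue), "fovy" (degrees; the focal length in pixels is half the picture's height over the tangent of half this angle, whatever the lens; pixels are square), "cx", "cy" (the principal point, pixels), "distortion" ([k1, k2, p1, p2, k3] as OpenCV has them; the pictures are not rectified), "rvec" (rotation vector, rad) and "tvec" (3), from world to camera coordinates, as OpenCV has them; the wrist camera has in their place "tool_from_camera" (4x4, takes a point from camera to tool coordinates, whose origin is the TCP and whose axes are the flange's). Camera axes: x right, y down, z forward; pixel columns grow to the right and rows downward; lengths in m; the calibration is good to about 2 mm. A picture is of the moment at which its call begins: read the wrist's pose just before it. There is no depth.
- robot.close_job(): hands the job in, once; it reports no verdict.
Trained networks look in the newest picture that a camera, given by its name, has taken for a name from the list of things; names that differ only in an ending like _2 or _b are one class to them, and where a whole thing is asked for, a point or a joint stands for the part that bears it (a point fixed in the world has none). Each returns a list of dicts, best first, with "p" (0 to 1); they miss things now and then, are a little off and sometimes report something else, mostly with a low value. They report only what shows in the picture. A call takes as long as a camera call. They do not tell look-alikes from the thing itself.
- robot.trace(camera, name): "pixels" (384x512 bool, what is visible of it) and "uv" ([column, row] in pixels, amid what is visible of it).
The state is a dict: "t": time; "q": joint angles; "dq": joint speeds; "joint_torque": joint torques, N m; "tool_pos": TCP position; "orientation": TCP orientation; "force": force on the tool from outside, world axes, zero at the start; "wrist_torque": the same for the moment, N m; "opening": finger opening in m.
Only numpy, scipy, OpenCV 4.12 (cv2) and the standard library are available. Lean on these libraries where they do the work, as an engineer would, in place of code of your own. Each camera call takes 0.05 s, during which the arm holds its last target.

## Working session

There is one attempt and no reset: what is moved stays moved. The work goes in short steps, Python scripts to look and compute and a tool call to move; the robot and the scene stay as the last step left them, time stands still between calls to the robot, and variables do not carry over. Pictures are saved under pics/ and viewed, and the job is handed in when it is done.

Besides the shell and the picture viewer there is one more tool, called after ">>>" in YAML: its name, and indented under it one key for each argument. jog_arm: Moves the arm, as the interface text tells. Shifts and turns lie within -1 to 1; 1 stands for 0.6 m of shift or 2 pi rad of turn. Its arguments: {"type":"object","properties":{"commands":{"type":"array"},"newtons":{"type":"number"}},"required":["commands"]}

```bash
mkdir -p pics; ls
cat > h.py <<'E'
import numpy as np, cv2
from plant import robot
def save(cam,name):
    c=robot.read_camera(cam); cv2.imwrite('pics/'+name,c['pixels'][:,:,::-1]); return c
E
python3 - <<'E'
from h import *
s=robot.read_state(); print(s)
for c in ['scene','top','wrist']:
    r=save(c,c+'0.png'); print(c,{k:v for k,v in r.items() if k!='pixels'})
E
```

```text
pics
{'t': 0.0, 'q': array([ 1.22259047e+00,  1.31146814e-01,  1.48927804e+00,  1.53456182e-05,
        1.52298725e+00, -8.53701118e-02]), 'dq': array([-1.35826071e-03, -1.24949768e-03,  6.18885717e-05,  4.73542271e-04,
       -4.98886756e-04,  3.24612253e-04]), 'joint_torque': array([-2.33260354e-03, -5.59837425e+01, -4.91757274e+01,  7.67346891e-02,
        3.54565296e-02, -1.50091469e-04]), 'tool_pos': array([0.15565389, 0.57887293, 0.21759669]), 'orientation': array([-4.11621814e-01, -3.11409879e+00,  2.78556292e-03]), 'force': array([-0.36221064, -0.09691728,  0.50979008]), 'wrist_torque': array([ 0.01353695, -0.02057681,  0.03403771]), 'opening': 0.09290924234294361}
scene {'fovy': 48.843417992357914, 'cx': 255.59640569936082, 'cy': 185.48140816398046, 'distortion': array([0.04103921, 0.        , 0.        , 0.        , 0.        ]), 'rvec': array([ 2.44781218,  0.92967975, -0.24164317]), 'tvec': array([-0.41662484, -0.27341836,  1.6546666 ])}
top {'fovy': 51.27494053413433, 'cx': 251.813867964276, 'cy': 192.81410943426403, 'distortion': array([-0.12417244,  0.        ,  0.        ,  0.        ,  0.        ]), 'rvec': array([ 2.14580127, -2.11370653,  0.14802703]), 'tvec': array([0.00492161, 0.56886787, 1.21294789])}
wrist {'fovy': 71.31572839282, 'cx': 257.3926564722407, 'cy': 191.88305319816925, 'distortion': array([0.00145932, 0.        , 0.        , 0.        , 0.        ]), 'tool_from_camera': array([[ 1.33919908e-04, -9.60496470e-01, -2.78292135e-01,
         7.71307199e-02],
       [ 9.99999670e-01, -9.42793765e-05,  8.06615941e-04,
        -1.06724973e-03],
       [-8.00988973e-04, -2.78292152e-01,  9.60496141e-01,
        -1.66947471e-01],
       [ 0.00000000e+00,  0.00000000e+00,  0.00000000e+00,
         1.00000000e+00]])}
```

View pics/scene0.png

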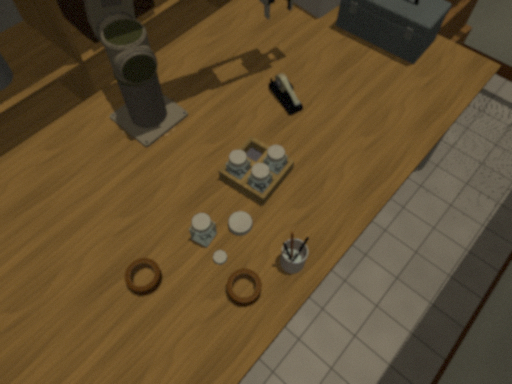

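View pics/top0.png

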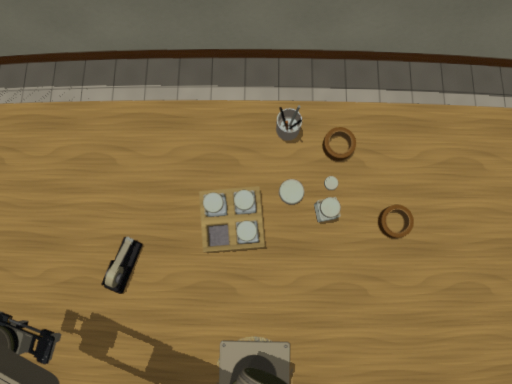

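View pics/wrist0.png

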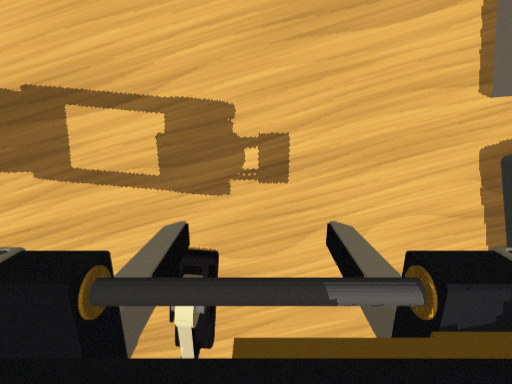

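```bash
cat >> h.py <<'E'
def K(c):
    f=192/np.tan(np.radians(c['fovy'])/2); return np.array([[f,0,c['cx']],[0,f,c['cy']],[0,0,1.]])
def extr(c,s=None):
    if 'rvec' in c:
        R=cv2.Rodrigues(c['rvec'])[0]; t=np.array(c['tvec']).ravel(); return R,t
    T=np.eye(4);T[:3,:3]=cv2.Rodrigues(np.array(s['orientation']))[0];T[:3,3]=s['tool_pos']
    W=np.linalg.inv(T@np.array(c['tool_from_camera'])); return W[:3,:3],W[:3,3]
def plane(c,uv,z,s=None):
    uv=np.atleast_2d(np.array(uv,float)); n=cv2.undistortPoints(uv[:,None],K(c),np.array(c['distortion']))[:,0]
    R,t=extr(c,s); o=-R.T@t; d=np.c_[n,np.ones(len(n))]@R
    return o+d*((z-o[2])/d[:,2])[:,None]
def proj(c,P,s=None):
    R,t=extr(c,s); return cv2.projectPoints(np.atleast_2d(np.array(P,float)),cv2.Rodrigues(R)[0],t,K(c),np.array(c['distortion']))[0][:,0]
E
python3 - <<'E'
from h import *
for cam in ['top','scene']:
    c=save(cam,cam+'1.png')
    for n,z in [('jar_mid',.039),('cap_mid',.111),('block',.052),('stock_a_mid',.06),('dispenser',0.05),('roll_a',.048),('pen_pot',.098)]:
        for d in robot.trace(cam,n):
            m=d['pixels']; ys,xs=np.nonzero(m)
            (u,v),r=cv2.minEnclosingCircle(np.c_[xs,ys].astype(np.float32))
            print(cam,n,round(d['p'],2),np.round(d['uv'],1),m.sum(),(xs.min(),xs.max(),ys.min(),ys.max()),plane(c,[u,v],z).round(3)[0])
    im=c['pixels'][:,:,::-1]
    if cam=='top': cv2.imwrite('pics/topcrop.png',cv2.resize(im[160:270,180:350],None,fx=4.5,fy=4.5,interpolation=cv2.INTER_CUBIC))
E
```

```text
top jar_mid 0.76 [318.9 213.3] 175 (np.int64(314), np.int64(327), np.int64(200), np.int64(221)) [ 0.516 -0.202  0.039]
top cap_mid 0.76 [332.2 210.4] 338 (np.int64(320), np.int64(340), np.int64(197), np.int64(217)) [ 0.517 -0.22   0.111]
top cap_mid 0.68 [331.5 184.1] 171 (np.int64(324), np.int64(337), np.int64(176), np.int64(190)) [ 0.592 -0.224  0.111]
top cap_mid 0.65 [288.  188.7] 512 (np.int64(279), np.int64(303), np.int64(178), np.int64(203)) [ 0.566 -0.104  0.111]
top block 0.69 [226.1 224.1] 2384 (np.int64(198), np.int64(263), np.int64(186), np.int64(251)) [0.487 0.078 0.052]
top stock_a_mid 0.71 [243.5 230.1] 472 (np.int64(235), np.int64(258), np.int64(221), np.int64(243)) [0.446 0.026 0.06 ]
top stock_a_mid 0.16 [121.  261.6] 1205 (np.int64(102), np.int64(142), np.int64(237), np.int64(293)) [0.335 0.407 0.06 ]
top dispenser 0.89 [120.9 263.7] 1208 (np.int64(102), np.int64(142), np.int64(237), np.int64(293)) [0.335 0.411 0.05 ]
top dispenser 0.5 [317.9 214.5] 188 (np.int64(314), np.int64(340), np.int64(197), np.int64(221)) [ 0.52  -0.222  0.05 ]
top roll_a 0.96 [335.1 149.2]
[... 1183 characters left out ...]
1 [283.2  93.5] 710 (np.int64(269), np.int64(302), np.int64(74), np.int64(113)) [0.355 0.412 0.05 ]
scene dispenser 0.29 [203.4 234.2] 337 (np.int64(190), np.int64(216), np.int64(222), np.int64(245)) [ 0.531 -0.223  0.05 ]
scene roll_a 0.84 [245.  279.3] 857 (np.int64(226), np.int64(261), np.int64(268), np.int64(306)) [ 0.746 -0.272  0.048]
scene roll_a 0.79 [137.9 271. ] 898 (np.int64(124), np.int64(162), np.int64(257), np.int64(295)) [ 0.5   -0.447  0.048]
scene roll_a 0.23 [242.4 167.6] 537 (np.int64(226), np.int64(249), np.int64(150), np.int64(178)) [0.434 0.04  0.048]
scene pen_pot 0.61 [293.5 251.4] 812 (np.int64(279), np.int64(307), np.int64(237), np.int64(272)) [ 0.807 -0.11   0.098]
```

View pics/topcrop.png

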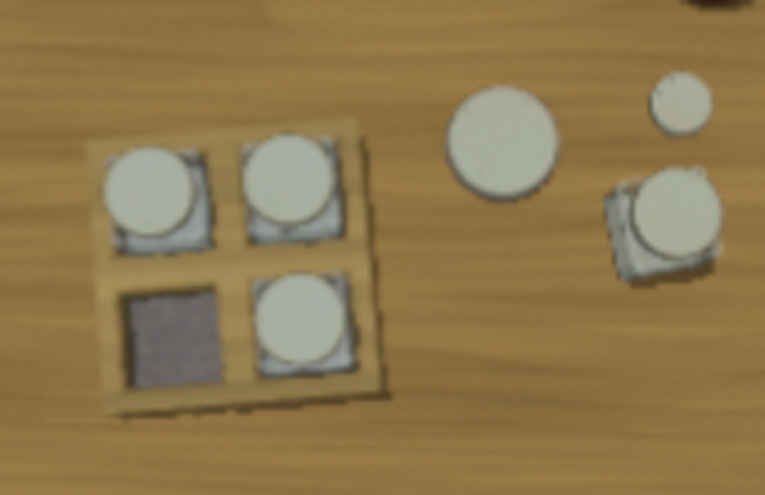

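The candidates in the top picture are:
- The jar on the bare shelf with a mid-sized cap, at (330,209).
- A large loose cap at (291,191).
- A small loose cap at (331,183).
- Three stocked jars at (214,203), (244,200) and (247,232).

I choose the lone square jar at (330,209), and the crop confirms it: square glass body with a mid-sized cap, standing on bare shelf. The empty pocket is at (219,235). Next I move over the block for a wrist view.

>>> jog_arm:
  commands:
    - [[0.1,-0.1,0.187],[0,0,-0.03],-1]
    - [[0.18,-0.2,0.187],[0,0,-0.06],-1]
    - [[0.27,-0.3,0.187],[0,0,-0.09],-1]
    - [[0.36,-0.4,0.187],[0,0,-0.12],-1]
    - [[0.45,-0.5,0.187],[0,0,-0.15],-1]
    - [[0.49,-0.6,0.187],[0,0,-0.18],-1]
    - [[0.49,-0.7,0.187],[0,0,-0.194],-1]
    - [[0.49,-0.8,0.187],[0,0,-0.194],-1]
    - [[0.49,-0.848,0.187],[0,0,-0.194],-1]
    - [[0.49,-0.848,0.187],[0,0,-0.194],-1]

```text
t: 2.2
tool_pos: [0.4475, 0.08, 0.3309]
orientation: [2.12, 2.318, 0.001]
force: [1.6, 0.3, 0.4]
opening: 0.093
```

>>> jog_arm:
  commands:
    - [[0,0,0],[0,0,0],-1]

```text
t: 2.33
tool_pos: [0.4481, 0.0761, 0.3311]
orientation: [2.127, 2.31, 0.001]
force: [0.7, -0.1, 0.6]
opening: 0.0926
```

Run:
```python
from h import *
s=robot.read_state(); print(s['tool_pos'],s['orientation'],s['q'],abs(s['dq']).max())
c=save('wrist','wblk.png')
for n in ['block','stock_a_mid','cap_mid']:
    for d in robot.trace('wrist',n): print(n,d['p'],d['uv'],d['pixels'].sum())
import pickle; pickle.dump((s,c),open('blk.pkl','wb'))
```

```text
[0.44812484 0.07605893 0.33107143] [2.12672899e+00 2.31010691e+00 5.22185787e-04] [ 5.60064824e-02 -2.86922608e-01  1.68141470e+00 -9.28457065e-04
  1.74574908e+00 -2.67703018e-02] 0.05248567558074429
block 0.59 [270.3, 147.4] 6891
stock_a_mid 0.81 [253.6, 192.5] 1855
cap_mid 0.93 [317.1, 257.2] 1182
cap_mid 0.75 [282.9, 327.3] 668
cap_mid 0.66 [318.4, 309.6] 222
```

View pics/wblk.png

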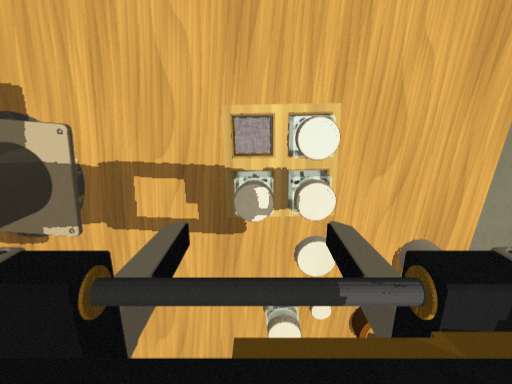

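Run:
```python
from h import *
import pickle
s,c=pickle.load(open('blk.pkl','rb'))
im=c['pixels'][:,:,::-1]
cv2.imwrite('pics/wblkc.png',cv2.resize(im[90:230,200:360],None,fx=4.5,fy=4.5,interpolation=cv2.INTER_CUBIC))
print(plane(c,[[232,114],[272,114],[234,157],[273,156]],.052,s).round(4), plane(c,[253,135.5],.03,s), plane(c,[[272,315],[284,329]],.08,s))
```

```text
[[0.4018 0.1495 0.052 ]
 [0.4656 0.1548 0.052 ]
 [0.409  0.0808 0.052 ]
 [0.4738 0.0879 0.052 ]] [[0.43774658 0.11694672 0.03      ]] [[ 0.49944147 -0.20566688  0.08      ]
 [ 0.52540733 -0.23573554  0.08      ]]
```

View pics/wblkc.png

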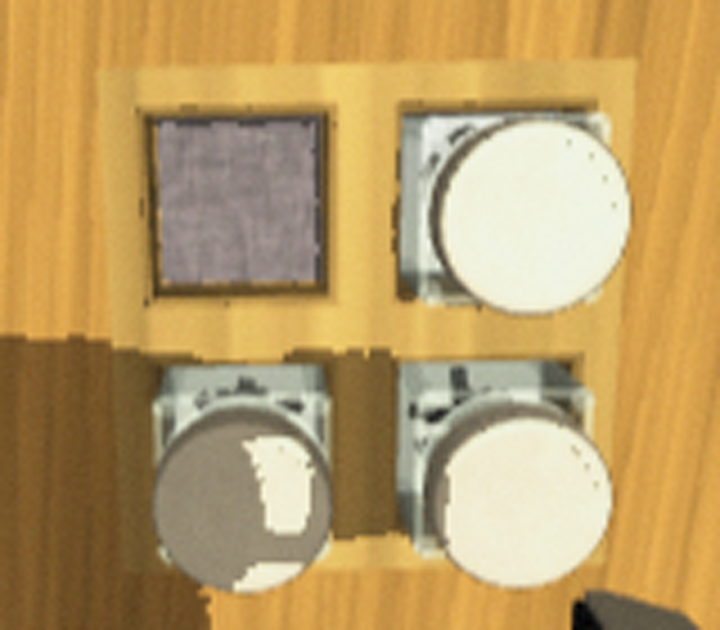

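>>> jog_arm:
  commands:
    - [[-0.017,0.04,-0.1],[0,0,0],-1]
    - [[-0.017,0.06,-0.2],[0,0,0],-1]
    - [[-0.017,0.06,-0.283],[0,0,0],-1]
    - [[-0.017,0.06,-0.283],[0,0,0],-1]
    - [[-0.017,0.06,-0.283],[0,0,0],-1]

```text
t: 3.15
tool_pos: [0.438, 0.1181, 0.1635]
orientation: [2.116, 2.32, 0.005]
force: [-0.4, 0.3, 0.7]
opening: 0.0928
```

Run:
```python
from h import *
s=robot.read_state(); print(s['tool_pos'],s['orientation'],abs(s['dq']).max())
c=save('wrist','wblk2.png')
import pickle; pickle.dump((s,c),open('blk2.pkl','wb'))
im=c['pixels'][:,:,::-1]
cv2.imwrite('pics/wblk2c.png',cv2.resize(im[40:240,160:360],None,fx=3,fy=3,interpolation=cv2.INTER_CUBIC))
```

```text
[0.43800767 0.11812042 0.16349333] [2.11583955 2.32003728 0.00456785] 0.031636524036422344
```

View pics/wblk2.png

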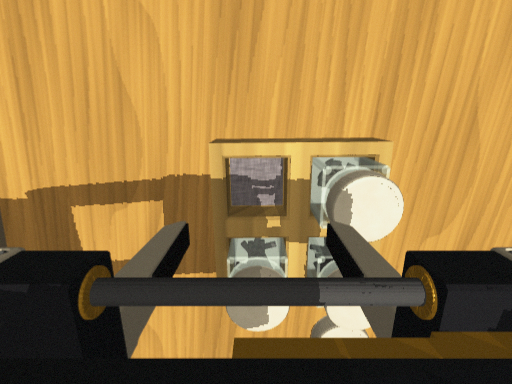

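View pics/wblk2c.png

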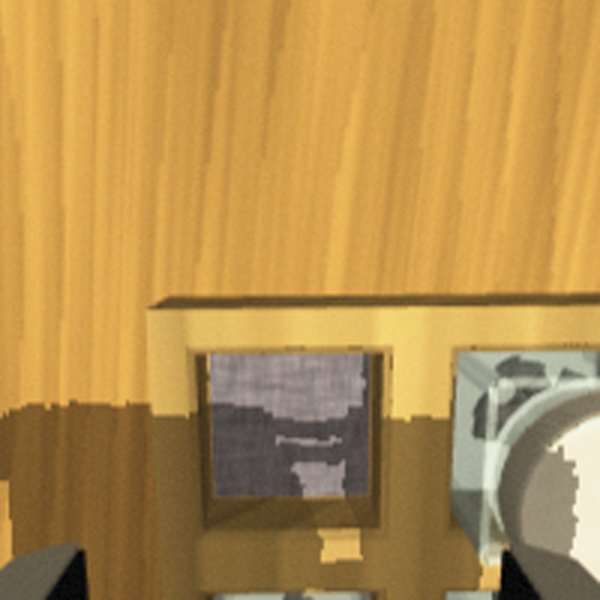

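Run:
```python
from h import *
import pickle
from scipy.optimize import least_squares
A=pickle.load(open('blk.pkl','rb')); B=pickle.load(open('blk2.pkl','rb'))
ct=robot.read_camera('top'); 
f=lambda X,o,k:(np.array(X)+.5)/k-.5+np.array(o)
h=95
obs=[]
def add(tag,c,s,pts,P): 
    for p,q in zip(pts,P): obs.append((tag,c,s,np.array(p,float),np.array(q,float)))
# block frame: empty pocket at (-46,+46) ; top corners
add('A',A[1],A[0],[f(p,(200,90),4.5) for p in [(98,70),(635,60),(135,572),(603,570)]],[(-95,95,52),(95,95,52),(-95,-95,52),(95,-95,52)])
add('Af',A[1],A[0],[f(p,(200,90),4.5) for p in [(158,282),(318,280)]],[(-79,13,12),(-13,13,12)])
add('B',B[1],B[0],[f((149,309),(160,40),3),(390,141.5)],[(-95,95,52),(95,95,52)])
add('Bf',B[1],B[0],[f(p,(160,40),3) for p in [(211,497),(369,497)]],[(-79,13,12),(-13,13,12)])
add('T',ct,None,[f(p,(180,160),4.5) for p in [(88,145),(356,122),(110,414),(384,392)]],[(95,95,52),(95,-95,52),(-95,95,52),(-95,-95,52)])
def res(p,sel=None,vec=True):
    c,s_=np.cos(p[2]),np.sin(p[2]); R=np.array([[c,-s_,0],[s_,c,0],[0,0,1]]); r=[]
    for t,cc,s,uv,q in obs:
        if sel and t[0] not in sel: continue
        r.append(proj(cc,R@q/1000+[p[0],p[1],0],s)[0]-uv)
    return np.array(r).ravel()
for sel in [None,'A','B','T','AB']:
    o=least_squares(lambda p:res(p,sel),[.48,.07,.08],loss='soft_l1')
    p=o.x; c,s_=np.cos(p[2]),np.sin(p[2])
    print(sel,p.round(4),np.degrees(p[2]).round(2),'pocket',(p[:2]+np.array([[c,-s_],[s_,c]])@[-.046,.046]).round(4),'rms',np.sqrt((o.fun**2).mean()).round(2))
    print(o.fun.reshape(-1,2).round(1).tolist())
```

```text
None [0.4872 0.0765 0.0986] 5.65 pocket [0.4369 0.1178] rms 1.01
[[-0.6, -0.2], [-0.0, 0.0], [-3.1, 0.2], [-0.5, -1.0], [0.1, 0.8], [1.0, 0.7], [-1.4, 0.2], [2.6, 0.1], [-0.0, 0.3], [-0.2, -0.1], [-0.4, -1.2], [0.2, -1.2], [-1.4, -0.3], [-0.8, -0.4]]
A [0.4877 0.0767 0.0991] 5.68 pocket [0.4373 0.118 ] rms 1.0
[[-0.3, -0.3], [0.3, -0.1], [-2.8, 0.2], [-0.1, -1.1], [0.4, 0.7], [1.2, 0.6]]
B [0.4872 0.0766 0.0976] 5.59 pocket [0.4369 0.1179] rms 1.07
[[-1.3, 0.1], [2.7, 0.1], [-0.0, 0.2], [-0.2, -0.2]]
T [0.4848 0.0746 0.1078] 6.18 pocket [0.4341 0.1154] rms 0.46
[[-0.1, -0.2], [0.5, -0.7], [-0.5, 0.8], [0.1, 0.1]]
AB [0.4874 0.0767 0.0983] 5.63 pocket [0.4371 0.1179] rms 1.06
[[-0.5, -0.3], [0.2, -0.0], [-3.0, 0.2], [-0.3, -1.0], [0.3, 0.7], [1.1, 0.6], [-1.1, 0.1], [2.9, -0.0], [0.1, 0.2], [0.0, -0.2]]
```

>>> jog_arm:
  commands:
    - [[0,-0.02,0.09],[0,0,0],-1]
    - [[0.05,-0.12,0.095],[0,0,0],-1]
    - [[0.1,-0.22,0.095],[0,0,0],-1]
    - [[0.137,-0.32,0.095],[0,0,0],-1]
    - [[0.137,-0.42,0.095],[0,0,0],-1]
    - [[0.137,-0.52,0.095],[0,0,0],-1]
    - [[0.137,-0.56,0.095],[0,0,0],-1]
    - [[0.137,-0.56,0.095],[0,0,0],-1]
    - [[0.137,-0.56,0.095],[0,0,0],-1]

```text
t: 4.38
tool_pos: [0.522, -0.2181, 0.223]
orientation: [2.115, 2.316, 0.009]
force: [-0.1, 1.3, -0.0]
opening: 0.0932
```

Run:
```python
from h import *
s=robot.read_state(); print(s['tool_pos'],s['orientation'],abs(s['dq']).max())
c=save('wrist','wjar.png')
D=robot.trace('wrist','cap_mid')
for d in D: print(d['p'],d['uv'],d['pixels'].sum())
D2=robot.trace('wrist','jar_mid')
for d in D2: print(d['p'],d['uv'],d['pixels'].sum())
import pickle; pickle.dump((s,c,D,D2),open('jar.pkl','wb'))
```

```text
[ 0.52195108 -0.21809176  0.22304046] [2.11487967 2.31605586 0.00918684] 0.019917906551360724
0.82 [307.0, 96.6] 3282
0.71 [255.3, 190.1] 2396
0.71 [316.0, 189.5] 754
0.89 [256.5, 156.0] 825
```

View pics/wjar.png

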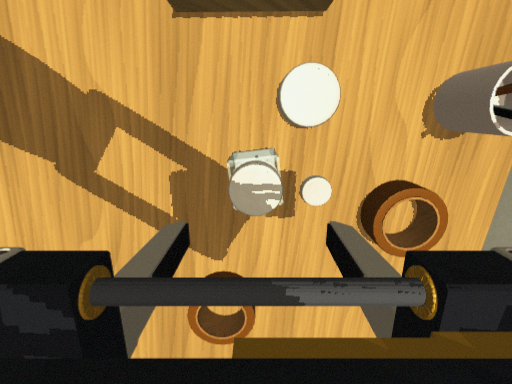

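Run:
```python
from h import *
import pickle
s,c,D,D2=pickle.load(open('jar.pkl','rb'))
im=c['pixels'][:,:,::-1]
cv2.imwrite('pics/wjarc.png',cv2.resize(im[135:235,205:305],None,fx=6,fy=6,interpolation=cv2.INTER_CUBIC))
m=D[1]['pixels'].astype(np.uint8); cs,_=cv2.findContours(m,0,1); k=max(cs,key=cv2.contourArea); e=cv2.fitEllipse(cv2.convexHull(k)); print(e, plane(c,e[0],.109,s))
```

```text
((255.29791259765625, 187.45364379882812), (54.527366638183594, 55.59513473510742), 9.316496849060059) [[ 0.52056143 -0.21803641  0.109     ]]
```

View pics/wjarc.png

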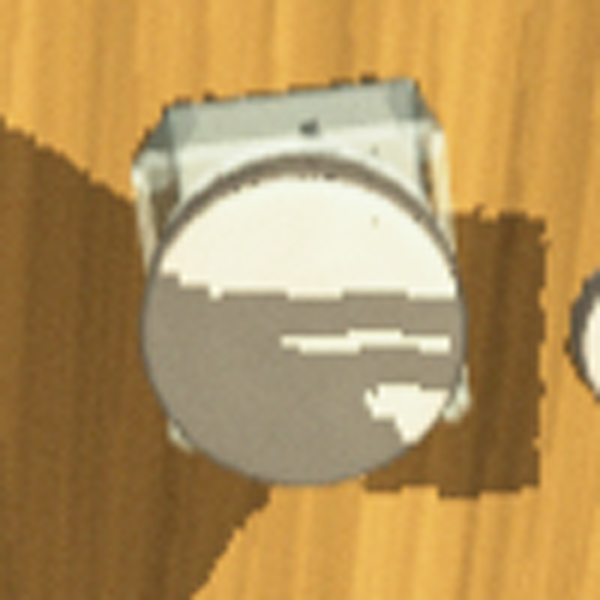

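Run:
```python
from h import *
import pickle
s,c,D,D2=pickle.load(open('jar.pkl','rb'))
f=lambda X:(np.array(X,float)+.5)/6-.5+np.array([205,135])
print('cap',plane(c,f((305,323.5)),.111,s), plane(c,[f((143,323)),f((466,323)),f((305,485)),f((305,162))],.111,s).round(4))
for z,P in [(0,[(168,104),(412,80)]),(.072,[(137,170),(440,127)]),(.072,[(180,445),(460,412)]),(.072,[(137,170),(180,445)]),(.072,[(440,127),(460,412)])]:
    w=plane(c,[f(p) for p in P],z,s); d=w[1]-w[0]; print(z,w.round(4)[:,:2],np.linalg.norm(d).round(4),np.degrees(np.arctan2(d[1],d[0])).round(2), 'mid',w.mean(0).round(4))
# top camera yaw of jar
ct=robot.read_camera('top'); g=lambda X:(np.array(X,float)+.5)/4.5-.5+np.array([180,160])
w=plane(ct,[g((625,283)),g((716,257))],.0,None); d=w[1]-w[0]; print('top',np.degrees(np.arctan2(d[1],d[0])),np.linalg.norm(d))
```

```text
cap [[ 0.52074276 -0.21865345  0.111     ]] [[ 0.4917 -0.2211  0.111 ]
 [ 0.5497 -0.216   0.111 ]
 [ 0.5235 -0.2496  0.111 ]
 [ 0.5181 -0.1894  0.111 ]]
0 [[ 0.4857 -0.197 ]
 [ 0.544  -0.186 ]] 0.0593 10.74 mid [ 0.5148 -0.1915  0.    ]
0.072 [[ 0.4855 -0.2006]
 [ 0.5449 -0.1867]] 0.061 13.24 mid [ 0.5152 -0.1936  0.072 ]
0.072 [[ 0.498  -0.258 ]
 [ 0.5557 -0.2455]] 0.059 12.14 mid [ 0.5268 -0.2518  0.072 ]
0.072 [[ 0.4855 -0.2006]
 [ 0.498  -0.258 ]] 0.0587 -77.74 mid [ 0.4918 -0.2293  0.072 ]
0.072 [[ 0.5449 -0.1867]
 [ 0.5557 -0.2455]] 0.0599 -79.57 mid [ 0.5503 -0.2161  0.072 ]
top -73.52730653055607 0.06872538779825062
```

>>> jog_arm:
  commands:
    - [[0,0,-0.02],[0,0,-0.028],-1]
    - [[0,0,-0.04],[0,0,-0.056],-1]
    - [[0,0,-0.06],[0,0,-0.084],-1]
    - [[0,0,-0.06],[0,0,-0.112],-1]
    - [[0,0,-0.06],[0,0,-0.14],-1]
    - [[0,0,-0.06],[0,0,-0.168],-1]
    - [[0,0,-0.06],[0,0,-0.196],-1]
    - [[0,0,-0.06],[0,0,-0.23],-1]
    - [[0,0,-0.06],[0,0,-0.23],-1]
    - [[0,0,-0.06],[0,0,-0.23],-1]

```text
t: 5.82
tool_pos: [0.5217, -0.2168, 0.1861]
orientation: [3.116, 0.348, 0.002]
force: [0.1, -0.7, 0.9]
opening: 0.0927
```

Run:
```python
from h import *
s=robot.read_state(); print(s['tool_pos'],s['orientation'],s['q'],abs(s['dq']).max())
c=save('wrist','wjar2.png')
import pickle; pickle.dump((s,c),open('jar2.pkl','wb'))
im=c['pixels'][:,:,::-1]
cv2.imwrite('pics/wjar2c.png',cv2.resize(im[125:245,200:320],None,fx=5,fy=5,interpolation=cv2.INTER_CUBIC))
```

```text
[ 0.52173937 -0.2167573   0.18607148] [3.11584931e+00 3.47883854e-01 2.12878885e-03] [-0.48146115  0.04884973  1.63426684 -0.00456648  1.45378602  0.8674791 ] 0.0065078163582673485
```

View pics/wjar2c.png

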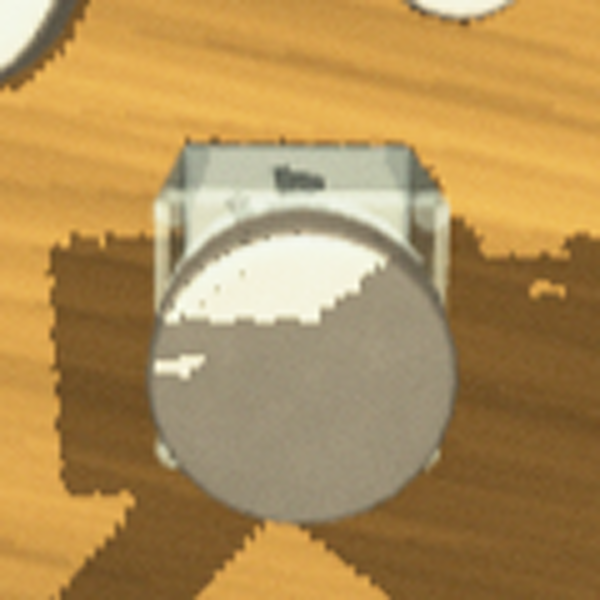

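View pics/wjar2.png

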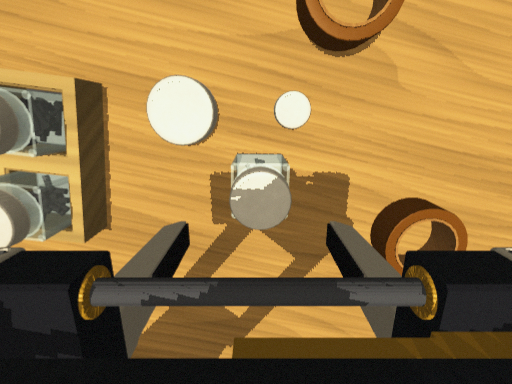

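Run:
```python
from h import *
import pickle
s,c=pickle.load(open('jar2.pkl','rb'))
f=lambda X:(np.array(X,float)+.5)/5-.5+np.array([200,125])
w=plane(c,[f((149,375)),f((457,375)),f((303,522)),f((303,233))],.111,s); print(w.round(4),w[:2].mean(0),w[2:].mean(0), np.linalg.norm(w[0]-w[1]),np.linalg.norm(w[2]-w[3]))
for z,P in [(0,[(188,145),(411,146)]),(.072,[(155,200),(445,197)]),(.072,[(162,460),(437,460)]),(.072,[(155,200),(162,460)]),(.072,[(445,197),(437,460)])]:
    w=plane(c,[f(p) for p in P],z,s); d=w[1]-w[0]; print(z,w.round(4)[:,:2],np.linalg.norm(d).round(4),np.degrees(np.arctan2(d[1],d[0])).round(2), 'mid',w.mean(0).round(4))
```

```text
[[ 0.5158 -0.1923  0.111 ]
 [ 0.5286 -0.2494  0.111 ]
 [ 0.4927 -0.2276  0.111 ]
 [ 0.549  -0.2147  0.111 ]] [ 0.52222186 -0.2208388   0.111     ] [ 0.52085209 -0.22113094  0.111     ] 0.05846721155071226 0.05767083078038979
0 [[ 0.5435 -0.1867]
 [ 0.5562 -0.2441]] 0.0588 -77.56 mid [ 0.5498 -0.2154  0.    ]
0.072 [[ 0.5413 -0.1849]
 [ 0.5555 -0.2448]] 0.0616 -76.72 mid [ 0.5484 -0.2148  0.072 ]
0.072 [[ 0.4838 -0.1978]
 [ 0.4973 -0.2581]] 0.0617 -77.39 mid [ 0.4906 -0.2279  0.072 ]
0.072 [[ 0.5413 -0.1849]
 [ 0.4838 -0.1978]] 0.059 -167.31 mid [ 0.5126 -0.1913  0.072 ]
0.072 [[ 0.5555 -0.2448]
 [ 0.4973 -0.2581]] 0.0597 -167.13 mid [ 0.5264 -0.2514  0.072 ]
```

>>> jog_arm:
  commands:
    - [[-0.002,-0.0075,-0.05],[0,0,0],-1]
    - [[-0.002,-0.0075,-0.1],[0,0,0],-1]
    - [[-0.002,-0.0075,-0.14],[0,0,0],-1]
    - [[-0.002,-0.0075,-0.16],[0,0,0],-1]
    - [[-0.002,-0.0075,-0.172],[0,0,0],-1]
    - [[-0.002,-0.0075,-0.172],[0,0,0],-1]
    - [[-0.002,-0.0075,-0.172],[0,0,0],-1]

```text
t: 6.75
tool_pos: [0.5212, -0.2217, 0.084]
orientation: [3.115, 0.348, 0.004]
force: [-0.1, 0.0, 0.5]
opening: 0.0931
```

Run:
```python
from h import *
s=robot.read_state(); print(s['tool_pos'],s['orientation'],abs(s['dq']).max(),s['force'])
save('wrist','wg1.png')
```

```text
[ 0.52119634 -0.22172132  0.08395677] [3.11490051 0.34770753 0.00419621] 0.0031671305181091213 [-0.07593128  0.036247    0.53112652]
```

View pics/wg1.png

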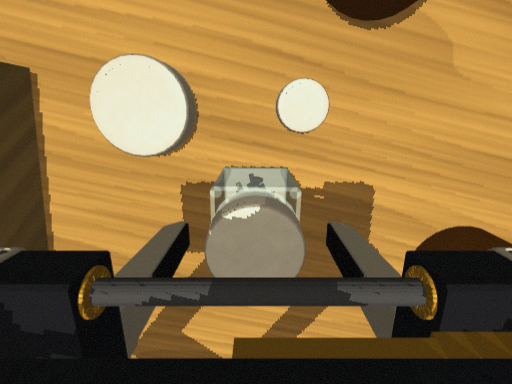

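The cap is centred between the open fingers at about (255,240), so I close lightly and then tighten.

>>> jog_arm:
  commands:
    - [[0,0,0],[0,0,0],0]
    - [[0,0,0],[0,0,0],0.5]
    - [[0,0,0],[0,0,0],1]
    - [[0,0,0],[0,0,0],1]
    - [[0,0,0],[0,0,0],1]
  newtons: 10

```text
t: 7.42
tool_pos: [0.5212, -0.2215, 0.0839]
orientation: [3.115, 0.348, 0.004]
force: [0.3, 1.1, 0.5]
opening: 0.0609
```

>>> jog_arm:
  commands:
    - [[0,0,0],[0,0,0],1]
    - [[0,0,0],[0,0,0],1]
    - [[0,0,0],[0,0,0],1]
  newtons: 50

```text
t: 7.8
tool_pos: [0.5211, -0.2215, 0.0839]
orientation: [3.115, 0.348, 0.004]
force: [0.1, 0.9, 0.1]
opening: 0.0607
```

>>> jog_arm:
  commands:
    - [[0,0,0.03],[0,0,0],1]
    - [[0,0,0.1],[0,0,0],1]
    - [[0,0,0.18],[0,0,0],1]
    - [[0,0,0.24],[0,0,0],1]
    - [[0,0,0.25],[0,0,0],1]
    - [[0,0,0.25],[0,0,0],1]

```text
t: 8.55
tool_pos: [0.5209, -0.2215, 0.2334]
orientation: [3.115, 0.348, 0.004]
force: [0.3, -0.2, -3.9]
opening: 0.0605
```

Run:
```python
from h import *
s=robot.read_state(); print(s['tool_pos'],s['orientation'],s['force'],s['opening'])
save('wrist','wl.png'); c=save('scene','sl.png'); im=c['pixels'][:,:,::-1]
cv2.imwrite('pics/slc.png',cv2.resize(im[120:280,120:320],None,fx=3.5,fy=3.5,interpolation=cv2.INTER_CUBIC))
```

```text
[ 0.52091624 -0.22146772  0.23336907] [3.11535146 0.34770046 0.00357282] [ 0.30557514 -0.18487993 -3.94883463] 0.060458721683951944
```

View pics/wl.png

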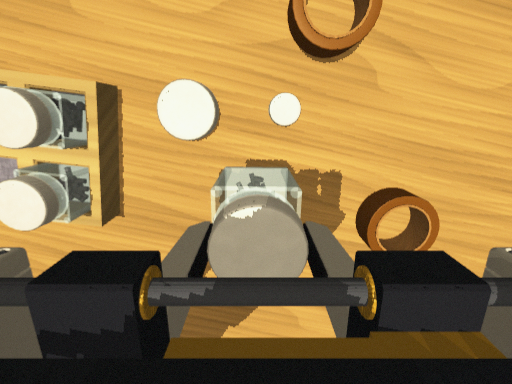

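View pics/slc.png

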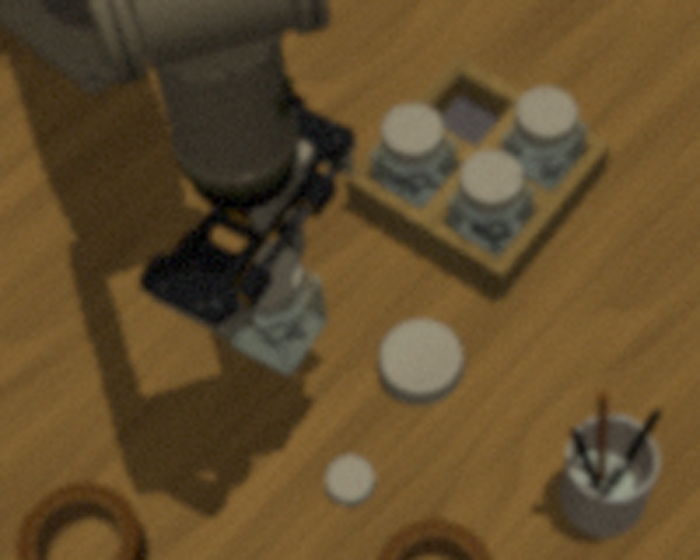

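>>> jog_arm:
  commands:
    - [[-0.02,0.06,0.01],[0,0,-0.005],1]
    - [[-0.04,0.14,0.01],[0,0,-0.01],1]
    - [[-0.06,0.22,0.01],[0,0,-0.015],1]
    - [[-0.08,0.3,0.01],[0,0,-0.0196],1]
    - [[-0.1,0.38,0.01],[0,0,-0.0196],1]
    - [[-0.12,0.46,0.01],[0,0,-0.0196],1]
    - [[-0.14,0.53,0.01],[0,0,-0.0196],1]
    - [[-0.14,0.566,0.01],[0,0,-0.0196],1]
    - [[-0.14,0.566,0.01],[0,0,-0.0196],1]
    - [[-0.14,0.566,0.01],[0,0,-0.0196],1]

```text
t: 9.9
tool_pos: [0.4355, 0.118, 0.2363]
orientation: [3.132, 0.156, -0.005]
force: [-1.2, -0.8, -2.7]
opening: 0.0605
```

Run:
```python
from h import *
s=robot.read_state(); print(s['tool_pos'],s['orientation'],s['q'],s['force'],abs(s['dq']).max())
print('phi',2*np.degrees(np.arctan2(s['orientation'][1],s['orientation'][0]))-90)
c=save('wrist','wp.png')
import pickle; pickle.dump((s,c),open('wp.pkl','wb'))
ct=save('top','tp.png')
cv2.imwrite('pics/tpc.png',cv2.resize(ct['pixels'][160:290,170:300,::-1],None,fx=4.5,fy=4.5,interpolation=cv2.INTER_CUBIC))
```

```text
[0.43554175 0.11803644 0.23626855] [ 3.13208905  0.15559221 -0.00455702] [ 0.15540747 -0.28521225  1.850537   -0.00529987  1.5797531   1.62689354] [-1.21569017 -0.83606912 -2.73955355] 0.015594744049909183
phi -84.31213210562035
```

View pics/wp.png

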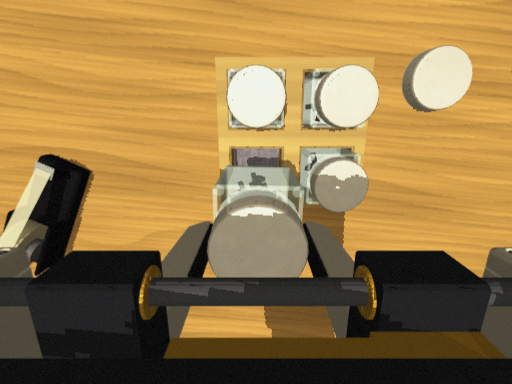

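View pics/tpc.png

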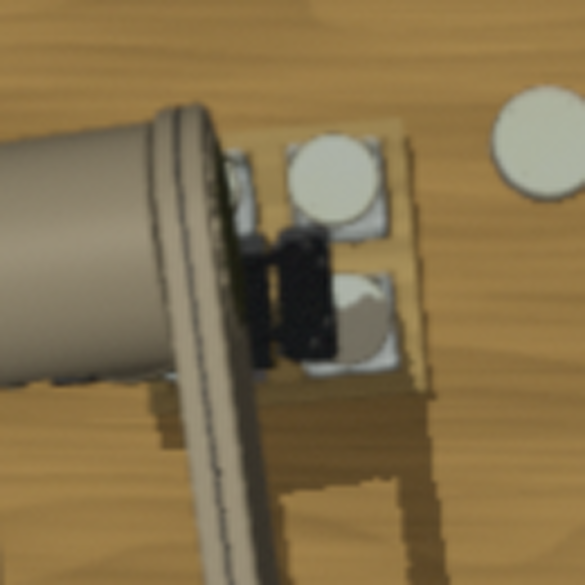

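Run:
```python
from h import *
import pickle
s,c=pickle.load(open('wp.pkl','rb'))
im=c['pixels'][:,:,::-1]
cv2.imwrite('pics/wpc.png',cv2.resize(im[45:225,195:395],None,fx=4,fy=4,interpolation=cv2.INTER_CUBIC))
y=np.radians(5.65);R=np.array([[np.cos(y),-np.sin(y),0],[np.sin(y),np.cos(y),0],[0,0,1]])
q=R@np.array([[95,95,52],[95,-95,52],[-13,79,52],[-13,13,52],[-95,95,52],[-13,79,12],[-13,13,12]]).T/1000
uv=proj(c,q.T+[.4872,.0765,0],s); print(((uv-[195,45]+.5)*4-.5).round(0).tolist())
```

```text
[[82.0, 50.0], [719.0, 51.0], [145.0, 415.0], [348.0, 415.0], [106.0, 652.0], [155.0, 401.0], [338.0, 401.0]]
```

View pics/wpc.png

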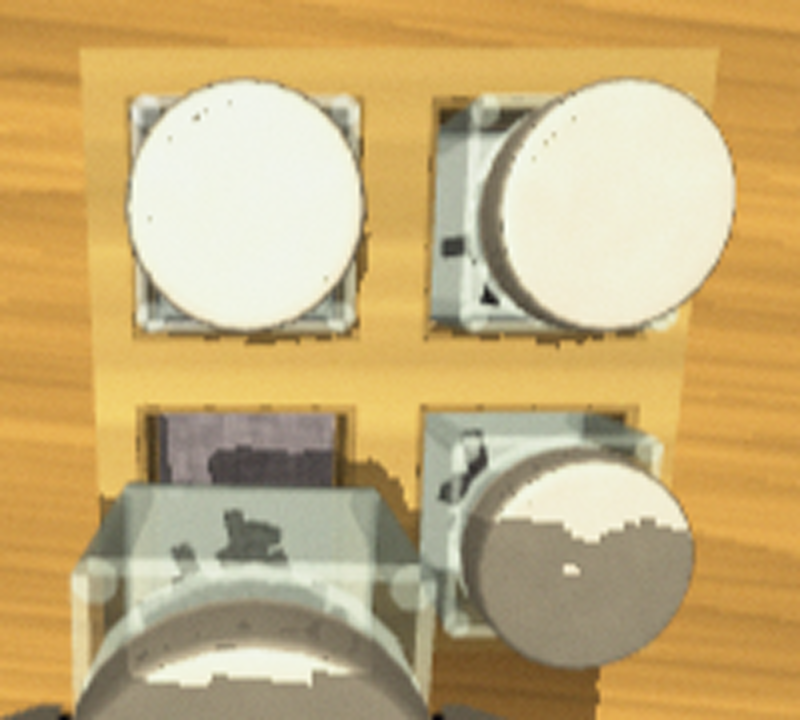

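Run:
```python
from h import *
import pickle
s,c=pickle.load(open('wp.pkl','rb'))
R=cv2.Rodrigues(s['orientation'])[0]
# tool coords: x away, y jaw, z down. foot at tool z = +0.084 ; shoulder z=.084-.074
P=np.array([[31,31,84],[31,-31,84],[31,31,10],[31,-31,10]])/1000
uv=proj(c,(R@P.T).T+s['tool_pos'],s); print(((uv-[195,45]+.5)*4-.5).round(0).tolist())
```

```text
[[378.0, 482.0], [116.0, 482.0], [427.0, 561.0], [64.0, 561.0]]
```

>>> jog_arm:
  commands:
    - [[0.0038,0,-0.04],[0,0,0],1]
    - [[0.0038,0,-0.08],[0,0,0],1]
    - [[0.0038,0,-0.12],[0,0,0],1]
    - [[0.0038,0,-0.14],[0,0,0],1]
    - [[0.0038,0,-0.14],[0,0,0],1]
    - [[0.0038,0,-0.14],[0,0,0],1]

```text
t: 10.75
tool_pos: [0.4389, 0.1176, 0.1539]
orientation: [3.133, 0.153, -0.001]
force: [1.0, 0.5, -2.2]
opening: 0.0605
```

Run:
```python
from h import *
s=robot.read_state(); print(s['tool_pos'],s['orientation'],s['force'],s['wrist_torque'],abs(s['dq']).max())
c=save('wrist','wp2.png');im=c['pixels'][:,:,::-1]
cv2.imwrite('pics/wp2c.png',cv2.resize(im[45:245,175:375],None,fx=3,fy=3,interpolation=cv2.INTER_CUBIC))
y=np.radians(5.65);R=np.array([[np.cos(y),-np.sin(y),0],[np.sin(y),np.cos(y),0],[0,0,1]])
q=R@np.array([[95,95,52],[95,-95,52],[-13,79,52],[-13,13,52]]).T/1000
uv=proj(c,q.T+[.4872,.0765,0],s); print(((uv-[175,45]+.5)*3-.5).round(0).tolist())
```

```text
[0.43892432 0.11763068 0.15390981] [ 3.13258531e+00  1.53154425e-01 -6.44089358e-04] [ 0.95710632  0.48964118 -2.24158762] [-0.03275419  0.10549552  0.00986989] 0.005175395709804901
[[79.0, -5.0], [711.0, -5.0], [145.0, 352.0], [341.0, 352.0]]
```

View pics/wp2c.png

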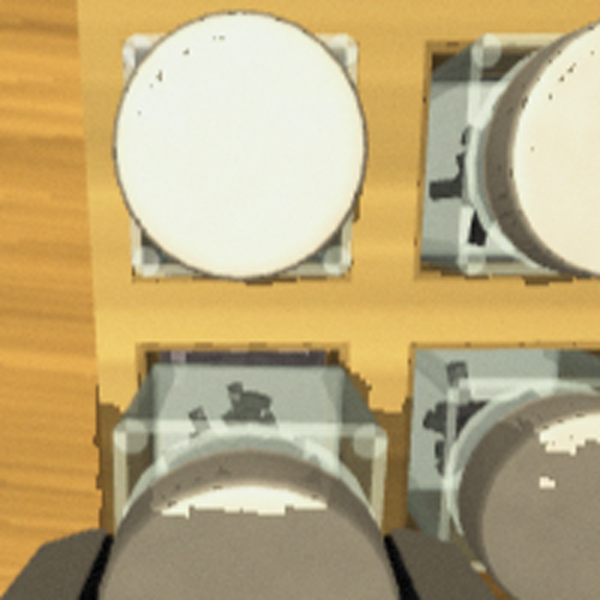

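Run:
```python
from h import *
s=robot.read_state(); c=robot.read_camera('wrist')
y=np.radians(5.65);R=np.array([[np.cos(y),-np.sin(y),0],[np.sin(y),np.cos(y),0],[0,0,1]])
F=s['tool_pos'][2]-.084
q=R@np.array([[31,31,0],[31,-31,0],[31,31,76],[31,-31,76]]).T/1000
for C in [(.437,.118,F),(s['tool_pos'][0],s['tool_pos'][1],F)]:
    uv=proj(c,q.T+list(C),s); print(((uv-[175,45]+.5)*3-.5).round(0).tolist())
f=lambda X:(np.array(X,float)+.5)/3-.5+np.array([175,45])
w=plane(c,[f((153,364)),f((345,364))],F,s); print(w, w.mean(0)-R@[.031,0,0], np.degrees(np.arctan2(*(w[0]-w[1])[:2])))
w=plane(c,[f((115,434)),f((386,430))],F+.075,s); print(w, w.mean(0)-R@[.031,0,0])
```

```text
[[145.0, 368.0], [340.0, 368.0], [104.0, 432.0], [379.0, 431.0]]
[[146.0, 362.0], [342.0, 361.0], [106.0, 423.0], [381.0, 423.0]]
[[0.46633952 0.14931374 0.07006158]
 [0.47222991 0.08883993 0.07006158]] [0.43843531 0.11602484 0.07006158] -5.563285819353005
[[0.46417614 0.14961354 0.14506158]
 [0.47106005 0.088403   0.14506158]] [0.4367687  0.11595628 0.14506158]
```

>>> jog_arm:
  commands:
    - [[-0.0015,0.0025,0],[0,0,0],1]
    - [[-0.0015,0.0025,-0.012],[0,0,0],1]
    - [[-0.0015,0.0025,-0.025],[0,0,0],1]
    - [[-0.0015,0.0025,-0.035],[0,0,0],1]
    - [[-0.0015,0.0025,-0.045],[0,0,0],1]
    - [[-0.0015,0.0025,-0.045],[0,0,0],1]

```text
t: 11.6
tool_pos: [0.4376, 0.1192, 0.1262]
orientation: [3.133, 0.154, -0.002]
force: [-0.9, 0.2, -3.3]
opening: 0.0605
```

Run:
```python
from h import *
s=robot.read_state(); print(s['tool_pos'],s['orientation'],s['force'],s['wrist_torque'],abs(s['dq']).max())
c=save('wrist','wp3.png');im=c['pixels'][:,:,::-1]
cv2.imwrite('pics/wp3c.png',cv2.resize(im[95:245,175:325],None,fx=4,fy=4,interpolation=cv2.INTER_CUBIC))
```

```text
[0.43761202 0.11919512 0.12624674] [ 3.13250399e+00  1.53521465e-01 -2.05030782e-03] [-0.87065811  0.21105917 -3.27843799] [-0.03067628  0.0640085  -0.03501504] 0.012342778783197877
```

View pics/wp3c.png

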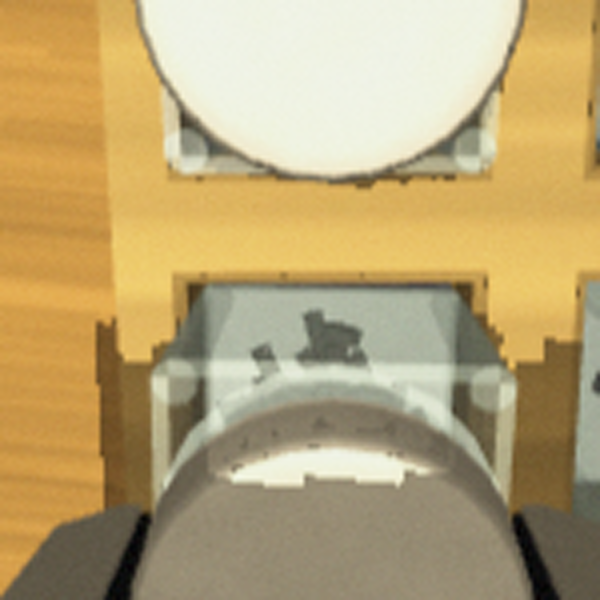

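The foot is about 10 mm inside the pocket with no contact force, so I continue down.

>>> jog_arm:
  commands:
    - [[0,0,-0.015],[0,0,0],1]
    - [[0,0,-0.03],[0,0,0],1]
    - [[0,0,-0.042],[0,0,0],1]
    - [[0,0,-0.047],[0,0,0],1]
    - [[0,0,-0.05],[0,0,0],1]
    - [[0,0,-0.05],[0,0,0],1]

```text
t: 12.4
tool_pos: [0.438, 0.1193, 0.0968]
orientation: [3.133, 0.154, -0.001]
force: [-0.7, 0.4, -3.4]
opening: 0.0603
```

Run:
```python
from h import *
s=robot.read_state(); print(s['tool_pos'],s['orientation'],s['force'],s['wrist_torque'],abs(s['dq']).max())
c=save('wrist','wp4.png');im=c['pixels'][:,:,::-1]
cv2.imwrite('pics/wp4c.png',cv2.resize(im[95:245,175:325],None,fx=4,fy=4,interpolation=cv2.INTER_CUBIC))
```

```text
[0.43798437 0.11925553 0.09679864] [ 3.13258677e+00  1.53571003e-01 -7.57571519e-04] [-0.65149087  0.43454245 -3.43620233] [-0.03840717  0.13782043 -0.04486211] 0.004311551849848799
```

View pics/wp4c.png

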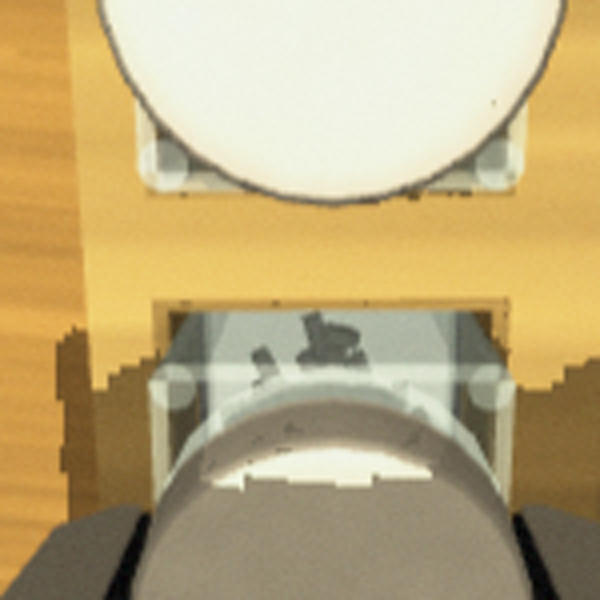

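>>> jog_arm:
  commands:
    - [[0,0,-0.002],[0,0,0],1]
    - [[0,0,-0.003],[0,0,0],1]
    - [[0,0,-0.003],[0,0,0],1]

```text
t: 12.82
tool_pos: [0.4385, 0.1193, 0.0957]
orientation: [3.133, 0.154, 0.001]
force: [-1.2, 0.2, 2.1]
opening: 0.06
```

>>> jog_arm:
  commands:
    - [[0,0,0],[0,0,0],1]
    - [[0,0,0],[0,0,0],1]
    - [[0,0,0],[0,0,0],1]
  newtons: 60

```text
t: 13.2
tool_pos: [0.4387, 0.1193, 0.0958]
orientation: [3.133, 0.154, 0.002]
force: [-0.1, 0.8, 1.4]
opening: 0.0604
```

Run:
```python
from h import *
s=robot.read_state(); print(s['t'],s['tool_pos'],s['orientation'],s['q'],s['force'],s['wrist_torque'])
print('phi',2*np.degrees(np.arctan2(s['orientation'][1],s['orientation'][0]))-90)
```

```text
13.2 [0.43868054 0.11933837 0.09583948] [3.13271916e+00 1.53541391e-01 1.68103675e-03] [ 0.15709409 -0.17613188  2.01929101 -0.00539815  1.29792335  1.63139791] [-0.13300998  0.78415199  1.36278591] [-0.03345757  0.1040728  -0.0400777 ]
phi -84.38810878451511
```

>>> jog_arm:
  commands:
    - [[0,0,0],[0,0,0.012],1]
    - [[0,0,0.0004],[0,0,0.024],1]
    - [[0,0,0.0008],[0,0,0.036],1]
    - [[0,0,0.0012],[0,0,0.048],1]
    - [[0,0,0.0016],[0,0,0.06],1]
    - [[0,0,0.0016],[0,0,0.06],1]

```text
t: 13.95
tool_pos: [0.4383, 0.1193, 0.0963]
orientation: [3.049, 0.737, 0.002]
force: [0.5, -0.4, -2.2]
opening: 0.0605
```

Run:
```python
from h import *
s=robot.read_state(); print(s['t'],s['tool_pos'],s['orientation'],s['q'],s['force'],s['wrist_torque'])
print('phi',2*np.degrees(np.arctan2(s['orientation'][1],s['orientation'][0]))-90)
c=save('wrist','wu1.png');im=c['pixels'][:,:,::-1]
cv2.imwrite('pics/wu1.png',im)
```

```text
13.95 [0.43826326 0.11932488 0.09631554] [3.04906876e+00 7.37264475e-01 1.73428043e-03] [ 0.15666728 -0.179071    2.02093591 -0.00472458  1.29825387  1.25423974] [ 0.4768821  -0.35449504 -2.24503634] [0.01762996 0.17950604 0.01966625]
phi -62.813594753164516
```

View pics/wu1.png

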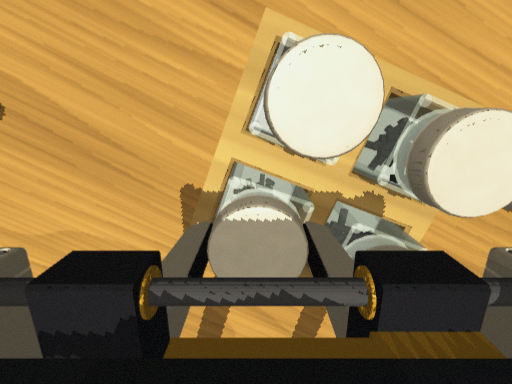

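>>> jog_arm:
  commands:
    - [[0,0,0.0005],[0,0,0.012],1]
    - [[0,0,0.001],[0,0,0.024],1]
    - [[0,0,0.0014],[0,0,0.036],1]

```text
t: 14.38
tool_pos: [0.4381, 0.1193, 0.097]
orientation: [2.947, 1.076, 0.002]
force: [-0.4, -0.3, -2.7]
opening: 0.0604
```

Run:
```python
from h import *
s=robot.read_state(); print(s['t'],s['tool_pos'],s['force'],s['wrist_torque'],s['joint_torque'][5])
print('phi',2*np.degrees(np.arctan2(s['orientation'][1],s['orientation'][0]))-90)
```

```text
14.375 [0.43809251 0.11931704 0.09698823] [-0.4411554  -0.28370874 -2.69150962] [-0.02938555  0.20112238  0.03639946] 1.250312626361847
phi -49.891329161850884
```

>>> jog_arm:
  commands:
    - [[0,0,0.0003],[0,0,0.015],1]
    - [[0,0,0.0006],[0,0,0.03],1]
    - [[0,0,0.001],[0,0,0.045],1]
    - [[0,0,0.0012],[0,0,0.06],1]
    - [[0,0,0.0012],[0,0,0.075],1]
    - [[0,0,0.0012],[0,0,0.09],1]
    - [[0,0,0.0012],[0,0,0.105],1]
    - [[0,0,0.0012],[0,0,0.1125],1]
    - [[0,0,0.0012],[0,0,0.1125],1]

```text
t: 15.5
tool_pos: [0.4382, 0.1193, 0.0979]
orientation: [2.395, 2.028, 0.005]
force: [-0.8, 0.5, 0.3]
opening: 0.0604
```

Run:
```python
from h import *
s=robot.read_state(); print(s['t'],s['tool_pos'],s['orientation'],s['force'],s['wrist_torque'],s['joint_torque'][5],s['opening'])
print('phi',2*np.degrees(np.arctan2(s['orientation'][1],s['orientation'][0]))-90)
save('wrist','wu2.png'); c=save('scene','su2.png'); im=c['pixels'][:,:,::-1]
cv2.imwrite('pics/su2c.png',cv2.resize(im[100:240,180:340],None,fx=4.5,fy=4.5,interpolation=cv2.INTER_CUBIC))
```

```text
15.5 [0.43824501 0.11932387 0.09785341] [2.39460442 2.02758975 0.00462514] [-0.75322076  0.53010382  0.30588763] [-0.11284857  0.09140146  0.04744767] -0.5437880381941795 0.06036049347528455
phi -9.488642442094658
```

View pics/wu2.png

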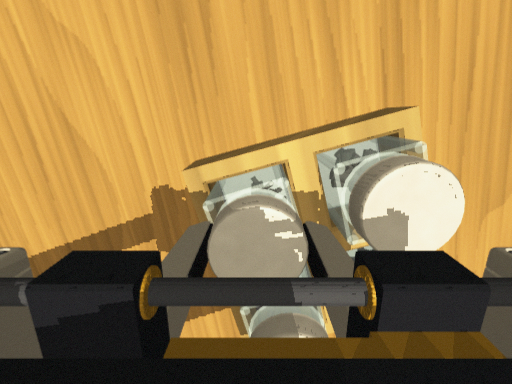

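View pics/su2c.png

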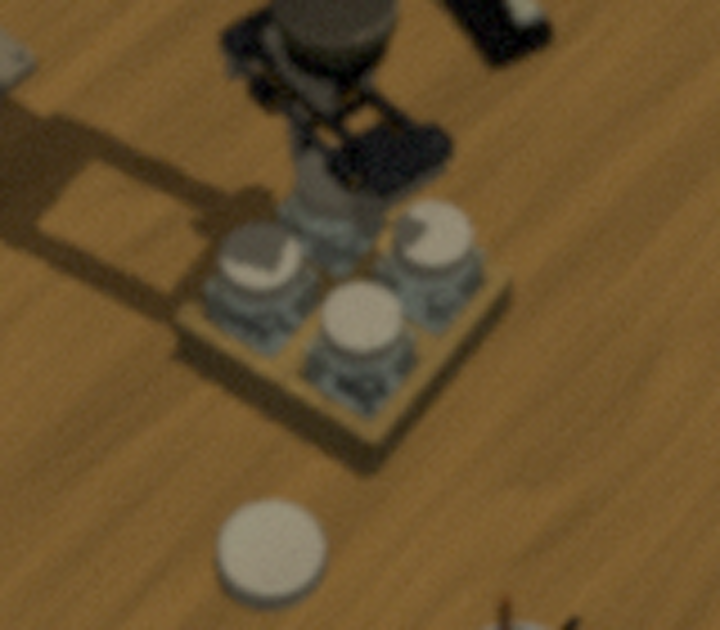

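The cap has turned 75° and the load dropped to about zero. I do a small test lift and watch for the jar's weight.

>>> jog_arm:
  commands:
    - [[0,0,0.002],[0,0,0],1]
    - [[0,0,0.004],[0,0,0],1]
    - [[0,0,0.005],[0,0,0],1]
    - [[0,0,0.005],[0,0,0],1]

```text
t: 16.1
tool_pos: [0.4382, 0.1194, 0.1009]
orientation: [2.395, 2.027, 0.005]
force: [0.6, 0.4, -0.0]
opening: 0.0607
```

Run:
```python
from h import *
s=robot.read_state(); print(s['t'],s['tool_pos'],s['force'],s['wrist_torque'])
save('wrist','wu3.png')
```

```text
16.1 [0.43823748 0.11936298 0.10088487] [ 0.6025147   0.39334378 -0.00234509] [-0.04992932  0.04952069 -0.00208638]
```

View pics/wu3.png

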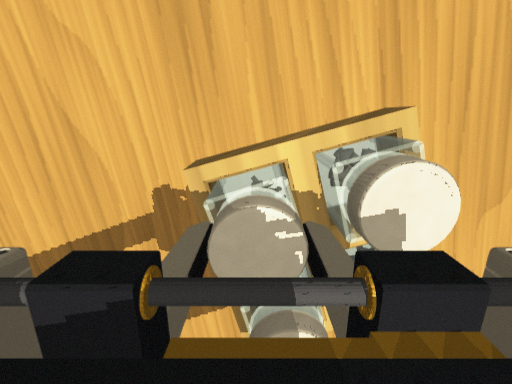

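>>> jog_arm:
  commands:
    - [[0,0,0.008],[0,0,0],1]
    - [[0,0,0.016],[0,0,0],1]
    - [[0,0,0.024],[0,0,0],1]
    - [[0,0,0.032],[0,0,0],1]
    - [[0,0,0.038],[0,0,0],1]
    - [[0,0,0.038],[0,0,0],1]
    - [[0,0,0.038],[0,0,0],1]
    - [[0,0,0.038],[0,0,0],1]

```text
t: 17.15
tool_pos: [0.438, 0.1193, 0.1234]
orientation: [2.395, 2.027, 0.004]
force: [0.8, 0.6, 0.7]
opening: 0.0603
```

Run:
```python
from h import *
s=robot.read_state(); print(s['t'],s['tool_pos'],s['orientation'],s['force'],s['wrist_torque'],s['opening'],abs(s['dq']).max())
save('wrist','wu4.png'); c=save('scene','su4.png'); im=c['pixels'][:,:,::-1]
cv2.imwrite('pics/su4c.png',cv2.resize(im[100:200,200:320],None,fx=6,fy=6,interpolation=cv2.INTER_CUBIC))
```

```text
17.15 [0.4380372  0.11928855 0.12340206] [2.39515501 2.02729374 0.00398971] [0.8031044  0.62189886 0.66104112] [-0.03647473  0.04059528 -0.05497465] 0.06025148100956853 0.0014551667531551087
```

View pics/wu4.png

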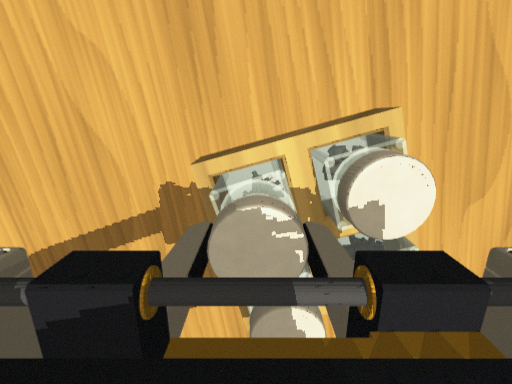

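View pics/su4c.png

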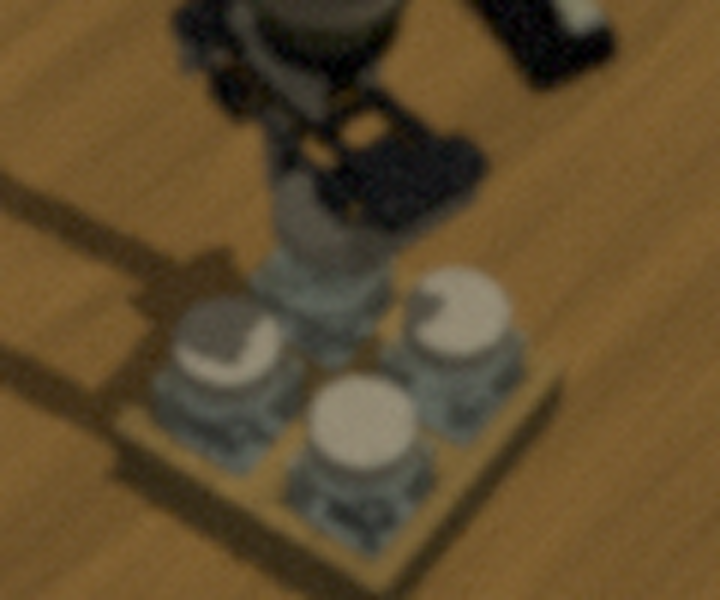

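The jar has stayed down in its pocket: it is now smaller and farther below the cap in the wrist view, with its shoulder corner at about (217,205). There is no load on the wrist. I hand in.

Run:
```python
from h import *
robot.close_job(); s=robot.read_state(); print(s['t'],s['tool_pos'],s['force'],s['opening'])
```

```text
the job is handed in; nothing more can be done
the job is handed in; nothing more can be done
```

The jar is standing in the empty pocket, its cap is unscrewed, and I handed the job in at about 17 s with the cap held over the mouth. No verdict was reported.

- **Placing:** I gripped the lone square jar by its cap, lifted it over the block, turned it about 7° to match the block, and lowered it until the pocket floor took its weight.
- **Unscrewing:** I turned the cap 75° anticlockwise while following its 2 mm rise. A small test lift showed about 0 N on the wrist, against about 4 N when carrying the whole jar, so the threads had let go.
- **Final state:** From the arm's height readings, the cap's lower edge is about 15 mm above the mouth. The gripper is at rest with a 60 mm opening, the cap is level to within about 0.01 rad, and the outside force is near zero. The last pictures show the jar down in its pocket and its neighbours in place.

**Checks that disagreed:** The top camera put the pocket about 3 mm from where the wrist camera did. I used the wrist camera, and the jar went in without side force. One wrist view also showed the jar about 2 mm off the pocket's centre sideways, so I shifted 1.5 mm before inserting it.

**Not measured:** The jar's final position in the pocket was judged from pictures and force only. I did not check at the end that the dispenser, tape rolls and pen pot were still in place, but the arm never came near them.

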